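# Back the loom's cloth beam off one notch

### The job

The front beam of the bare table loom has been wound one notch too far. Gripping nothing, push the pawl's red-balled finger lever over with a fingertip so that the pawl lifts off the toothed wheel and stays thrown back, push the beam's handle so that the wheel turns backward (its top away from the robot) by just one tooth, then tip the pawl down again so that it sits in that next notch. Leave the tools lying around the loom where they are.

Things in the scene. Friction and masses are not known exactly. Their poses are not given: they have to be found in the camera images.
- loom: small table loom, light wood, bare, fixed on the bench. Origin on the bench under the ratchet wheel's middle. x: level, from the robot's side to the loom's back; y: left along the beam; z up. Here the wheel spans y -8..8 mm, the side frame y 14..34. Frame tops: 152 mm by the wheel, 175 at the pawl's ear (x 48..92), 210 at the castle with the white heddle (x 220..270, y over 15)
- wheel_axis (a point): middle of the steel ratchet wheel on its axis (along loom y), 110 mm above the bench, outside the loom's right side frame at the front corner. 12 saw teeth, one every 30 degrees; 110 mm over the tips, 90 mm at the roots, 16 mm thick; one piece with the wooden beam (36 mm thick) and the four-armed handle
- handle_tip (a point): centre of the 18 mm ball end of the uppermost handle arm, 72 mm from the axis, in the plane 50 mm outside (loom -y) the wheel's middle. At the start this arm leans 15 to 20 degrees from upright towards the robot (loom -x), after one notch back 10 to 15 degrees the other way. Four arms, 13 mm round wooden bars, 90 degrees apart
- beam (a joint): turn of wheel, beam and handle, rad; starts at -0.08 to -0.02, grows backward (top towards loom +x); one notch is 0.524. The lowered pawl stops backward turning at 0.025; forward it clicks. Stiff (0.25 N m, some 4 N at the handle's end), stays where left. A pawl let down at 0.40 to 0.51 drops into the next notch back; past 0.52 it lands on a tooth tip until the wheel is eased forward
- pawl (a joint): lift of the pawl, rad: about 0 with its nose down between two teeth (0.15 if it lies on a tooth's tip), 1.1 thrown right back on its stop. Past about 0.7 it falls back and stays there by its own weight; short of 0.6 it drops onto the wheel. Moves with about 1 N at the ball
- pawl_ball (a point): centre of the red 18 mm ball on the pawl's finger lever, in the wheel's middle plane. Pawl down: the lever leans 28 degrees from upright towards the robot, ball 208 mm above the bench, 42 mm behind the wheel's axis along loom x. Thrown back: it leans 35 degrees the other way, ball 204 mm up, 104 mm behind the axis
- pawl_pivot (a point): the pawl's pivot, a pin along loom y in the wheel's middle plane, 155 mm above the bench, 70 mm behind the wheel's axis along loom x. Ball centre 60 mm from it on an 8 mm steel rod; nose 58 mm from it, pointing towards the robot
- bobbin: loose empty wooden bobbin standing on the bench near the handle, 40 mm across, 55 mm high, origin under its middle; leave it alone
- shuttle: loose wooden boat shuttle lying on the bench, 260 x 36 x 28 mm, origin under its middle, long along x; leave it alone
- hammer: loose hammer lying on the bench, 260 mm long along x, head at +x, about 30 mm high; leave it alone
- shears: loose shears lying flat, 220 mm long along x, about 11 mm high, origin at the rivet; leave them alone
- brush_pot: loose clay pot of brushes, 80 mm across, 190 mm high with the brushes, origin under its middle; leave it alone
- beater: loose wooden hand beater (comb) lying flat, 180 mm long along x, 75 mm wide, 16 mm high; leave it alone

How it is judged (in metres and radians):
On the way, in this order (a step that is already met when the one before it is completed fails the run):
1. the pawl is lifted off the wheel and thrown back while the wheel is still in its old notch (value of joint pawl above 0.9 rad and value of joint beam between -0.25 and 0.15 rad), for 0.2 s.
2. with the pawl up, the wheel is pushed back by about a notch (value of joint pawl above 0.7 rad and value of joint beam above 0.28 rad), for 0.2 s.
At the end, for the whole second after the job is handed in: the wheel has been backed off by one notch (0.28 to 0.58 rad), the pawl's nose is down between the teeth (pawl below 0.07 rad) and both are at rest (value of joint beam between 0.28 and 0.58 rad and value of joint pawl below 0.07 rad and velocity of joint beam between -0.05 and 0.05 rad/s and velocity of joint pawl between -0.05 and 0.05 rad/s); the robot touches nothing.
It fails at once if the pawl's ball or the handle's end is pinched between the fingers instead of pushed (distance between the grasp point and pawl_ball below 0.009 m or distance between the grasp point and handle_tip below 0.009 m).
It fails at once if a tool or other thing lying about is moved by more than 15 mm or picked up (distance of any of bobbin, shuttle, hammer, shears, brush_pot, beater from where it was at the start of the episode above 0.015 m).
It also fails if it takes over 48 s, if anything falls off the work surface, if the arm or the gripper's body presses on something with over 40 N, if the wrist force passes 120 N, or if a joint passes its speed limit or range.

### The arm

A 6-joint arm with a two-finger parallel gripper is mounted at the origin on the work surface. World frame = base frame: x ahead of the robot, y to its left, z up, the work surface at z = 0. Lengths are in mm, angles in rad, forces in N, time in s.
With the tool pointing down it reaches from about 350 to 875 mm from the base axis. Payload 4.2 kg.
Tool frame: the origin (TCP) lies at the very end of the fingers, on their centre line; the grasp point (between the pads) lies 19 mm behind it; z points along the fingers, y is the line along which they close (so a half turn about z gives the same grasp; the last joint's range is limited). The gripper opens to 85 mm and grips with 20 to 120 N. Pads are 22 mm wide; open, the fingers measure 114 mm over their backs; the gripper's body (76 mm by 85 mm) begins 54 mm behind the grasp point. The pads swing forward as they close: fully open they stand 13 mm farther back than shut.
Start: joints at [-1.069, 0.385, 0.008, 0, -1.194, -0.259], TCP at [150.281, -606.642, 231.312] pointing down, gripper open.
Joint ranges: [-3.14, 3.14], [-1.21, 2.06], [-1.07, 1.41], [-3.16, 2.05], [-2.99, -0.16], [-3.1, 3.1]. Speed limits (rad/s): [2.79, 2.79, 3.14, 3.14, 3.14, 3.14].

### API

Orientations are given as a unit quaternion [x, y, z, w].
In Python, from bench import arm gives the robot as it stands.
- The arm moves only by the tool servo_tool, never from a script. Its argument "rows" is a list that holds one entry, the list of rows, each a list of 7 numbers: the finger opening in mm, from 0 to 85.4, then the shift along the tool's x, y, z in mm, then the turn, a rotation vector about the tool's x, y, z in rad. A call has 1 to 10 rows; each row is the pose to reach, as a shift and turn from the pose commanded when the call began, along the tool's axes at that moment; what a row does not reach only later rows make up. A row lasts 1/8 s, in which the tool goes at most 62.5 mm and 10.7 degrees, less where a joint would pass 70% of its speed; a pose out of reach is approached as far as the arm can. A call with a gripper value outside its range is refused whole. The fingers move at their own pace and stop on an object; the grip force is fixed at half the most. Time passes only in rows, so rows that repeat a pose let the fingers close. It gives the time, the measured TCP pose, the force, the opening and the grip force at its end, in the units of the state.
- arm.read_state(): the state, without advancing time (a new reading comes with each control period).
- arm.get_image(name): name is "scene" or "top"; returns the picture (480x640x3 uint8, red, green, blue); there is no depth.
- arm.camera_params(name): a dict with "intrinsics" (3x3 intrinsics, pixels), "D" ([k1, k2, p1, p2, k3] as OpenCV has them; the pictures are not rectified), "R" (3x3) and "t" (3): a world point X has camera coordinates R X + t. Camera axes: x right, y down, z forward; pixel columns grow to the right and rows downward; lengths in mm; the calibration is good to about 2 mm. A picture is of the moment at which its call begins. camera_params takes no time and is no camera call.
- arm.job_done(): hands the job in; it is judged then, once.
The state is a dict: "clock": time; "joints": joint angles; "joint_vel": joint speeds; "joint_efforts": joint torques, N m; "position": TCP position; "ee_rot": TCP orientation; "contact_force": force on the tool from outside, world axes, zero at the start; "wrist_torque": the same for the moment, N m; "gripper_width": finger opening in mm; "grasp_force": force on a finger pad.
Only numpy, scipy, OpenCV 4.12 (cv2) and the standard library are available. Lean on these libraries where they do the work, as an engineer would, in place of code of your own. Each camera call takes 0.05 s, during which the arm holds its last target. There are 200 camera calls.

## Working session

There is one attempt and no reset: what is moved stays moved. The work goes in short steps, Python scripts to look and compute and a tool call to move; the robot and the scene stay as the last step left them, time stands still between calls to the robot, and variables do not carry over. Pictures are saved under pics/ and viewed, at most 10 in all, crops included, and the job is handed in when it is done.

Besides the shell and the picture viewer there is one more tool, called after ">>>" in YAML: its name, and indented under it one key for each argument. servo_tool: Moves the arm, as the interface text tells. Its arguments: {"type":"object","properties":{"rows":{"type":"array"}},"required":["rows"]}

```bash
mkdir -p pics; python3 - <<'E'
from bench import arm
import cv2
for n in("scene","top"):
    cv2.imwrite(f"pics/{n}0.png",arm.get_image(n)[:,:,::-1])
    p=arm.camera_params(n);print(n,p)
s=arm.read_state();print(s)
E
```

```text
scene {'intrinsics': array([[473.87864898,   0.        , 324.79126262],
       [  0.        , 473.87864898, 237.64400642],
       [  0.        ,   0.        ,   1.        ]]), 'D': array([-0.00096369,  0.        ,  0.        ,  0.        ,  0.        ]), 'R': array([[-0.14759616,  0.9889136 ,  0.01628715],
       [ 0.63673504,  0.10760848, -0.7635371 ],
       [-0.75682485, -0.10232454, -0.64555854]]), 't': array([ 258.38974897, -236.26057673, 1486.64527424])}
top {'intrinsics': array([[441.35537606,   0.        , 318.72080942],
       [  0.        , 441.35537606, 238.9741093 ],
       [  0.        ,   0.        ,   1.        ]]), 'D': array([-0.02887931,  0.        ,  0.        ,  0.        ,  0.        ]), 'R': array([[ 6.57314199e-04, -9.99445490e-01, -3.32908417e-02],
       [-9.86387279e-01,  4.82625933e-03, -1.64368012e-01],
       [ 1.64437539e-01,  3.29457042e-02, -9.85837145e-01]]), 't': array([-139.36021273,  589.53411951, 1089.38102459])}
{'clock': 0.1, 'joints': array([-1.06938321e+00,  3.85481329e-01,  6.75922962e-03, -4.62049619e-04,
       -1.19399426e+00, -2.58612591e-01]), 'joint_vel': array([-0.00106047, -0.00176786,  0.00352497,  0.00105606,  0.00082047,
       -0.00051611]), 'joint_efforts': array([-1.00671579e-03, -3.93319666e+01,  1.88927186e+01,  4.19792354e+00,
       -2.63017508e-03,  8.87788275e-06]), 'position': array([ 150.16853007, -606.15061466,  230.32467206]), 'ee_rot': array([-1.21017637e-01,  9.92649870e-01,  9.71180120e-04, -1.56684250e-04]), 'contact_force': array([0.23407906, 0.75684755, 0.27474177]), 'wrist_torque': array([ 0.00027759, -0.01668125, -0.03083594]), 'grasp_force': 0.0, 'gripper_width': 84.9858195653276}
```

View pics/scene0.png

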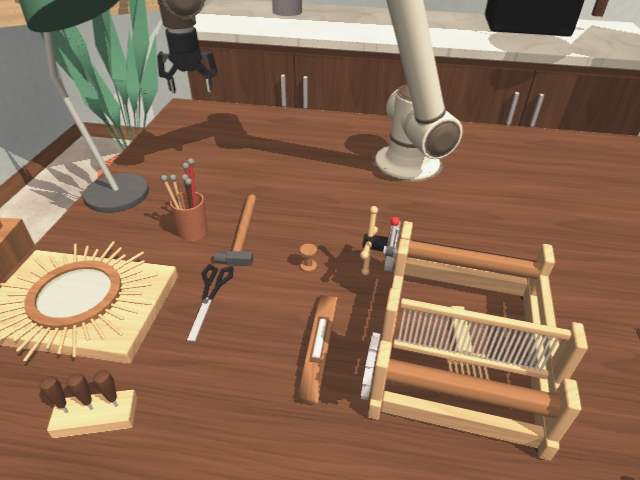

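View pics/top0.png

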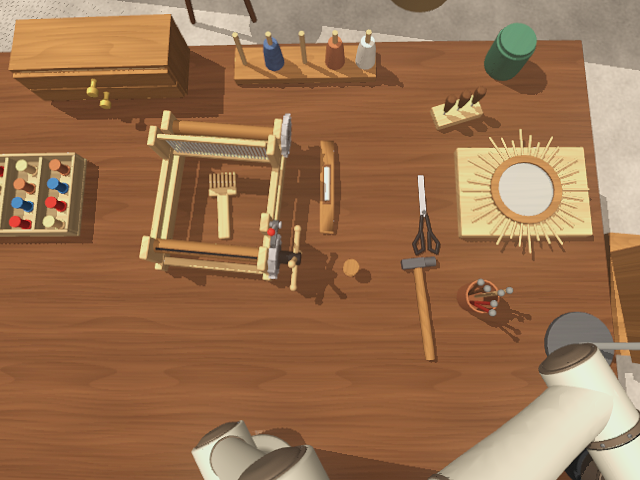

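The scene view shows the loom on the right: red ball at about (395,221), upper handle tip about (374,210). In the top view the red ball is at about (271,231) and the handle is around x=296. I'll enlarge both.

```bash
python3 - <<'E'
import cv2,numpy as np
a=cv2.imread("pics/scene0.png")[190:290,340:440];b=cv2.imread("pics/top0.png")[205:305,235:335]
cv2.imwrite("pics/crop0.png",np.hstack([cv2.resize(i,(400,400),interpolation=cv2.INTER_CUBIC) for i in(a,b)]))
E
```

```text
(no output)
```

View pics/crop0.png

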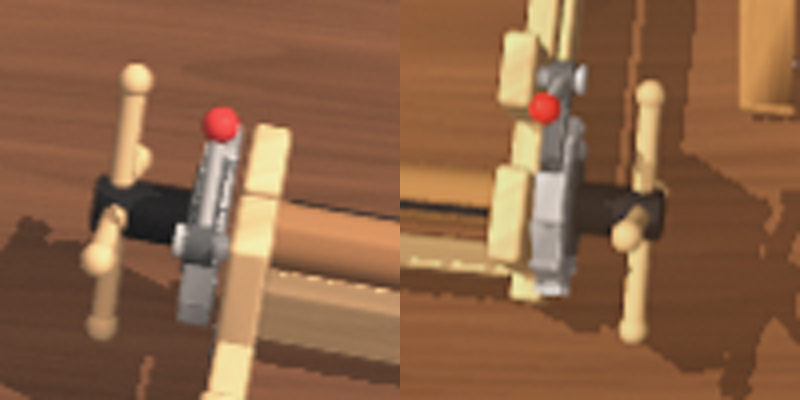

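```bash
cat > h.py <<'E'
import numpy as np,cv2
from bench import arm
P={n:arm.camera_params(n) for n in("scene","top")}
def proj(n,X):
    p=P[n];return cv2.projectPoints(np.array(X,float).reshape(-1,3),cv2.Rodrigues(p["R"])[0],p["t"],p["intrinsics"],p["D"])[0].reshape(-1,2)
def pts(a,ball=(42,0,208)):
    o=[ball]
    for k in range(4): # up,+x,down,-x ; a=lean to +x
        t=a+k*np.pi/2;o.append((72*np.sin(t),-50,110+72*np.cos(t)))
    return np.array(o,float)
def world(q,L):
    c,s=np.cos(q[2]),np.sin(q[2]);return L@np.array([[c,-s,0],[s,c,0],[0,0,1]]).T+[q[0],q[1],0]
def loom(q,W):
    c,s=np.cos(q[2]),np.sin(q[2]);return (np.array(W)-[q[0],q[1],0])@np.array([[c,-s,0],[s,c,0],[0,0,1]])
E
python3 - <<'E'
from h import *
from scipy.optimize import least_squares
f=lambda u,x0,y0:((np.array(u)+.5)/4-.5+[x0,y0])
S=f([[221,125],[137,79],[98,259],[102,327],[142,158]],340,190)
T=f([[144,108],[227,235],[250,93],[232,328]],235,205)
def r(q):
    W=world(q,pts(q[3]));return np.r_[(proj("scene",W)-S).ravel(),(proj("top",W[[0,1,2,4]])-T).ravel()]
o=least_squares(r,[500,50,0,-.3],loss="soft_l1");print(o.x,o.cost);print(r(o.x).reshape(-1,2).round(1));print(world(o.x,pts(o.x[3])).round(1))
import scipy.spatial.transform as t
print(t.Rotation.from_quat(arm.read_state()["ee_rot"]).as_matrix().round(3))
print(loom(o.x,arm.read_state()["position"]))
E
```

```text
[ 5.37005807e+02 -3.60189794e+01  6.17546302e+00 -2.97901990e-01] 2.8849766702812234
[[ 0.2  0.8]
 [ 0.2  1.2]
 [ 0.2  0.9]
 [ 0.5 -0. ]
 [-0.6  0.8]
 [ 0.6  0.3]
 [ 0.   0.5]
 [ 0.6  0.9]
 [-0.   0.6]]
[[578.8 -40.5 208. ]
 [510.6 -83.5 178.8]
 [600.1 -93.1 131.1]
 [552.6 -88.   41.2]
 [463.2 -78.3  88.9]]
[[-0.971 -0.24  -0.001]
 [-0.24   0.971  0.002]
 [ 0.     0.002 -1.   ]]
[-323.29782355 -608.41735491  230.32467206]
```

>>> servo_tool:
  rows:
    - [[0,-20,18,0,0,0,0],[0,-60,55,0,0,0,0.05],[0,-100,92,0,0,0,0.1],[0,-140,129,0,0,0,0.15],[0,-180,166,0,0,0,0.2],[0,-220,203,0,0,0,0.25],[0,-260,240,0,0,0,0.3],[0,-300,277,0,0,0,0.35],[0,-340,314,0,0,0,0.35],[0,-380,351,0,0,0,0.35]]

```text
clock: 1.35
position: [435.2, -172.8, 231.2]
ee_rot: [0.054, 0.999, 0.0, -0.0]
contact_force: [1.5, -0.8, 0.5]
gripper_width: 0.0
grasp_force: 0.0
```

```bash
cat >> h.py <<'E'
Q=np.array([537.0,-36.0,-0.108])
def show():
    from scipy.spatial.transform import Rotation as R
    s=arm.read_state();M=R.from_quat(s["ee_rot"]).as_matrix()
    c,sn=np.cos(Q[2]),np.sin(Q[2]);B=np.array([[c,-sn,0],[sn,c,0],[0,0,1]])
    print("t",s["clock"],"loom",loom(Q,s["position"]).round(1),"F",(B.T@s["contact_force"]).round(2),"w",s["gripper_width"].round(1));print((B.T@M).round(3))
E
python3 -c "from h import *;show()"
```

```text
Traceback (most recent call last):
  File "h.py", line 20, in show
    print("t",s["clock"],"loom",loom(Q,s["position"]).round(1),"F",(B.T@s["contact_force"]).round(2),"w",s["gripper_width"].round(1));print((B.T@M).round(3))
                                                                                                         ^^^^^^^^^^^^^^^^^^^^^^^^
AttributeError: 'float' object has no attribute 'round'
```

>>> servo_tool:
  rows:
    - [[0,-20,35,0,0,0,0],[0,-45,80,0,0,0,0],[0,-70,125,0,0,0,0],[0,-85,147,0,0,0,0],[0,-85,147,0,0,0,0]]

```text
clock: 1.98
position: [535.5, -36.6, 230.6]
ee_rot: [0.053, 0.999, -0.0, -0.001]
contact_force: [0.3, -0.1, -0.5]
gripper_width: -0.1
grasp_force: 0.0
```

```bash
sed -i 's/s\["gripper_width"\].round(1)/s["gripper_width"]/' h.py
python3 - <<'E'
from h import *
show()
a=arm.get_image("scene")[120:270,300:450,::-1];b=arm.get_image("top")[180:330,210:360,::-1]
cv2.imwrite("pics/c1.png",np.hstack([cv2.resize(i,(400,400),interpolation=cv2.INTER_CUBIC) for i in(a,b)]))
E
```

```text
t 1.975 loom [ -1.4  -0.7 230.6] F [ 0.29 -0.03 -0.51] w -0.09399520225489333
[[-1.    -0.002 -0.001]
 [-0.002  1.    -0.   ]
 [ 0.001 -0.    -1.   ]]
```

View pics/c1.png

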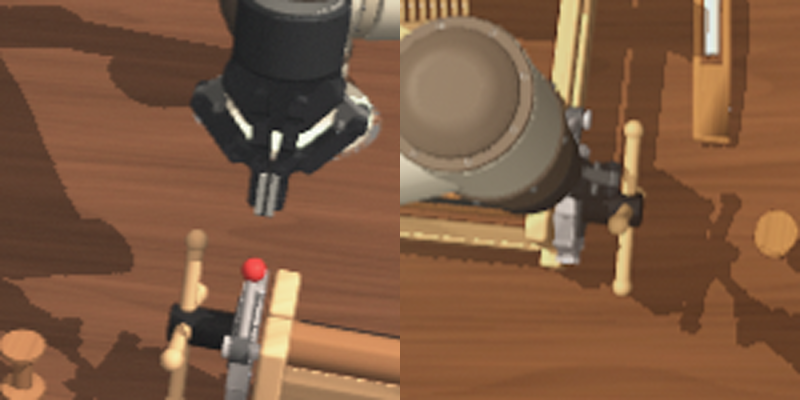

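The shut fingertip is right in front of and above the ball, which is in the scene crop at (254,268). Next I lower it and push.

>>> servo_tool:
  rows:
    - [[0,0,0,15,0,0,0],[0,0,0,31,0,0,0],[0,-6,0,31,0,0,0],[0,-14,0,31,0,0,0],[0,-22,0,31,0,0,0],[0,-30,0,31,0,0,0],[0,-38,0,31,0,0,0],[0,-46,0,31,0,0,0],[0,-54,0,31,0,0,0],[0,-62,0,31,0,0,0]]

```text
clock: 3.32
position: [597.3, -44.2, 200.3]
ee_rot: [0.054, 0.999, 0.0, 0.0]
contact_force: [0.1, -0.3, -0.2]
gripper_width: -0.2
grasp_force: 0.0
```

>>> servo_tool:
  rows:
    - [[0,-8,0,0,0,0,0],[0,-14,0,0,0,0,0],[0,-20,0,0,0,0,0],[0,-20,0,0,0,0,0],[0,0,0,0,0,0,0],[0,10,0,-20,0,0,0],[0,40,0,-45,0,0,0],[0,80,0,-45,0,0,0],[0,120,0,-45,0,0,0],[0,120,0,-45,0,0,0]]

```text
clock: 4.58
position: [475.6, -31.3, 247.7]
ee_rot: [0.053, 0.999, 0.0, 0.002]
contact_force: [0.2, 0.2, 0.8]
gripper_width: 0.0
grasp_force: 0.0
```

```bash

python3 - <<'E'
from h import *
show()
a=arm.get_image("scene")[190:290,340:440,::-1];b=arm.get_image("top")[205:305,235:335,::-1]
cv2.imwrite("pics/c2.png",np.hstack([cv2.resize(i,(400,400),interpolation=cv2.INTER_CUBIC) for i in(a,b)]))
for n in("scene","top"):print(n,proj(n,world(Q,np.array([[42,0,208],[104,0,204.]]))))
E
```

```text
t 4.575 loom [-61.6  -2.  247.7] F [0.15 0.27 0.75] w 0.011546488861229129
[[-1.    -0.002  0.003]
 [-0.002  1.     0.001]
 [-0.003  0.001 -1.   ]]
scene [[395.0989364  221.6900534 ]
 [390.04443546 243.41577856]]
top [[271.17983121 231.88042451]
 [274.89675483 205.22048278]]
```

View pics/c2.png

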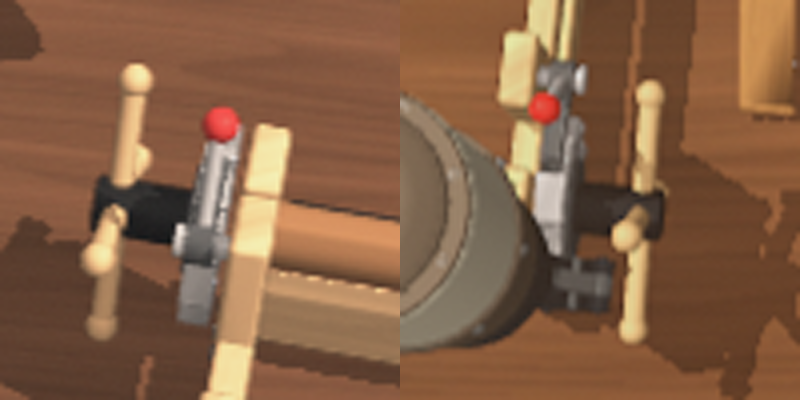

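The pawl is still down: the ball is at the same pixels as before. I'll check the projected fingertip against the earlier picture.

```bash

python3 - <<'E'
from h import *
for x in(-12,-1.4,10):print((proj("scene",world(Q,np.array([[x,-15,230.6],[x,-.7,230.6],[x,15,230.6]])))-[300,120])*400/150)
E
```

```text
[[247.39753319 201.09979997]
 [266.41364375 204.14891727]
 [287.41316542 207.51613616]]
[[245.30095855 209.02299782]
 [264.47086225 212.11986471]
 [285.64125276 215.53997769]]
[[243.0065994  217.69359298]
 [262.34469815 220.84313776]
 [283.70197829 224.32160847]]
```

>>> servo_tool:
  rows:
    - [[0,-30,0,0,0,0,0],[0,-60,0,15,0,0,0],[0,-70,0,49,0,0,0],[0,-75,0,49,0,0,0],[0,-85,0,49,0,0,0],[0,-90,0,49,0,0,0],[0,-90,0,49,0,0,0],[0,-90,0,49,0,0,0]]

```text
clock: 5.68
position: [566.7, -40.8, 196.9]
ee_rot: [0.054, 0.999, 0.0, 0.0]
contact_force: [-1.5, -0.0, 0.4]
gripper_width: -0.1
grasp_force: 0.4
```

```bash

python3 - <<'E'
from h import *
show()
a=arm.get_image("scene")[150:270,320:440,::-1];b=arm.get_image("top")[190:310,230:350,::-1]
cv2.imwrite("pics/c3.png",np.hstack([cv2.resize(i,(400,400),interpolation=cv2.INTER_CUBIC) for i in(a,b)]))
E
```

```text
t 5.675 loom [ 30.   -1.6 196.9] F [-1.52 -0.21  0.44] w -0.09274377903775151
[[-1.    -0.001  0.001]
 [-0.001  1.     0.   ]
 [-0.001  0.    -1.   ]]
```

View pics/c3.png

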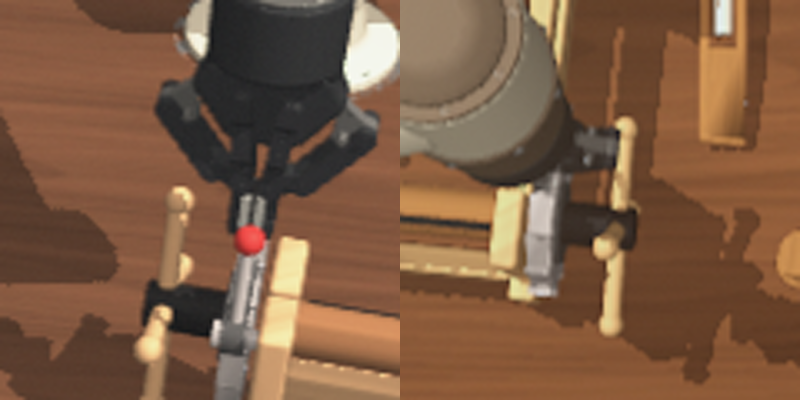

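The finger touches the ball, which is now at crop (250,239), with 1.5 N but only at TCP x=30. The contact face is therefore about 4 mm ahead of the TCP rather than 11, and I have to push farther.

>>> servo_tool:
  rows:
    - [[0,-8,0,0,0,0,0],[0,-16,0,0,0,0,0],[0,-24,0,0,0,0,0],[0,-32,0,0,0,0,0],[0,-40,0,0,0,0,0],[0,-47,0,0,0,0,0],[0,-54,0,0,0,0,0],[0,-60,0,0,0,0,0],[0,-60,0,0,0,0,0],[0,-60,0,0,0,0,0]]

```text
clock: 7.02
position: [622.3, -47.1, 195.8]
ee_rot: [0.054, 0.999, -0.0, -0.005]
contact_force: [-9.2, 2.9, 4.6]
gripper_width: 0.1
grasp_force: 5.2
```

```bash

python3 - <<'E'
from h import *
show()
i=arm.get_image("scene").astype(int)[190:270,360:430]
m=(i[:,:,0]>150)&(i[:,:,1]<70)&(i[:,:,2]<70);y,x=np.nonzero(m);print(len(x),x.mean()+360,y.mean()+190)
for d in(0,.5,.7,.8,.9,1.,1.1):
    t=np.radians(-28)+d;print(d,proj("scene",world(Q,np.array([[70+60*np.sin(t),0,155+60*np.cos(t)]]))))
E
```

```text
t 7.025 loom [ 86.   -1.9 195.8] F [-9.44  1.94  4.55] w 0.11273937160888642
[[-1.    -0.001 -0.01 ]
 [-0.001  1.    -0.001]
 [ 0.01  -0.001 -1.   ]]
17 389.29411764705884 243.70588235294116
0 [[395.11004053 221.64764832]]
0.5 [[393.33330814 227.85374074]]
0.7 [[392.32360296 232.27241781]]
0.8 [[391.77345637 234.82394185]]
0.9 [[391.20110811 237.56821511]]
1.0 [[390.61310445 240.47466768]]
1.1 [[390.01631461 243.50999671]]
```

>>> servo_tool:
  rows:
    - [[0,5,0,0,0,0,0],[0,12,0,0,0,0,0],[0,25,0,0,0,0,0],[0,45,0,0,0,0,0],[0,70,0,-10,0,0,0],[0,90,0,-45,0,0,0]]

```text
clock: 7.82
position: [534.2, -37.9, 239.8]
ee_rot: [0.054, 0.999, -0.0, -0.003]
contact_force: [0.9, 0.6, 0.0]
gripper_width: -0.3
grasp_force: 0.0
```

```bash
cat >>h.py <<'E'
def red():
    i=arm.get_image("scene").astype(int)[190:270,360:430]
    m=(i[:,:,0]>140)&(i[:,:,1]<75)&(i[:,:,2]<75);y,x=np.nonzero(m);print(len(x),x.mean()+360,y.mean()+190)
E
python3 -c "
from h import *
show();red()"
```

```text
t 7.825 loom [ -2.6  -2.2 239.8] F [0.84 0.69 0.03] w -0.32727068525456593
[[-1.    -0.001 -0.005]
 [-0.001  1.    -0.001]
 [ 0.005 -0.001 -1.   ]]
28 393.82142857142856 221.5
```

```bash

python3 - <<'E'
from h import *
a=arm.get_image("scene")[150:270,320:440,::-1];b=arm.get_image("top")[190:310,230:350,::-1]
cv2.imwrite("pics/c4.png",np.hstack([cv2.resize(i,(400,400),interpolation=cv2.INTER_CUBIC) for i in(a,b)]))
E
```

```text
(no output)
```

View pics/c4.png

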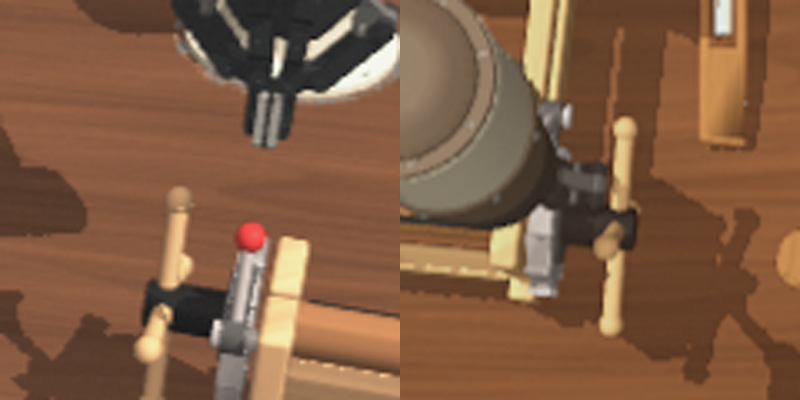

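The lever has fallen back, with the ball at (250,237) as at the start, and the pads registered a grip force. So the ball was probably wedging into the seam between the fingertips and getting dragged back with them. I'll turn the tool 90° so that the flat back of one finger pushes, and then retreat slowly.

>>> servo_tool:
  rows:
    - [[0,2,1,0,0,0,0.17],[0,5,2,0,0,0,0.35],[0,8,2,0,0,0,0.52],[0,10,2,0,0,0,0.7],[0,10,2,0,0,0,0.87],[0,10,2,0,0,0,1.05],[0,10,2,0,0,0,1.22],[0,10,2,0,0,0,1.4],[0,10,2,0,0,0,1.57],[0,10,2,0,0,0,1.57]]

```text
clock: 9.22
position: [525.0, -116.5, 226.4]
ee_rot: [0.702, 0.71, 0.044, -0.037]
contact_force: [0.2, 0.1, -0.2]
gripper_width: -0.2
grasp_force: 0.0
```

```bash
python3 -c "
from h import *
show();print(arm.read_state()['joints'])"
```

```text
t 9.225 loom [ -3.3 -81.3 226.4] F [ 0.15  0.11 -0.18] w -0.22764440676337672
[[-0.118  0.993 -0.004]
 [ 0.986  0.118  0.114]
 [ 0.114  0.01  -0.993]]
[ 0.0154974   0.25175344 -0.1559776  -0.12482032 -1.15559329 -3.09635536]
```

>>> servo_tool:
  rows:
    - [[0,0,0,0,0,0,-0.17],[0,0,0,0,0,0,-0.17],[0,0,0,0,0,0,-0.17],[0,0,0,0,0,0,-0.17]]

```text
clock: 9.72
position: [525.5, -114.9, 227.7]
ee_rot: [0.638, 0.768, 0.047, -0.033]
contact_force: [0.3, -1.0, 0.1]
gripper_width: 0.0
grasp_force: 0.0
```

```bash
python3 -c "
from h import *
show();print(arm.read_state()['joints'])"
```

```text
t 9.725 loom [ -2.9 -79.7 227.7] F [ 0.44 -1.01  0.13] w 6.81997789181199e-05
[[-0.287  0.958 -0.002]
 [ 0.952  0.286  0.114]
 [ 0.11   0.03  -0.993]]
[ 0.01888039  0.25022608 -0.15504173 -0.12423795 -1.15630198 -2.92756333]
```

```bash
cat >>h.py <<'E'
from scipy.spatial.transform import Rotation as Rn
def cmd(target,psi):
    s=arm.read_state();c,sn=np.cos(Q[2]),np.sin(Q[2]);B=np.array([[c,-sn,0],[sn,c,0],[0,0,1]])
    M=B.T@Rn.from_quat(s["ee_rot"]).as_matrix();p=loom(Q,s["position"])
    a=np.radians(psi);x=np.array([np.cos(a),np.sin(a),0]);z=np.array([0,0,-1]);T=np.c_[x,np.cross(z,x),z]
    print("shift",(M.T@(np.array(target)-p)).round(1),"turn",Rn.from_matrix(M.T@T).as_rotvec().round(3))
E
python3 -c "
from h import *
cmd([-10,0,238],105)"
```

```text
shift [79.  16.2 -1.2] turn [ 0.029 -0.111  0.03 ]
```

>>> servo_tool:
  rows:
    - [[0,20,4,0,0.01,-0.04,0.01],[0,45,8,0,0.02,-0.08,0.02],[0,65,13,-1,0.03,-0.11,0.03],[0,79,16,-1,0.03,-0.11,0.03],[0,79,16,-1,0.03,-0.11,0.03],[0,79,16,-1,0.03,-0.11,0.03]]

```text
clock: 10.48
position: [530.7, -62.1, 236.2]
ee_rot: [0.636, 0.771, 0.013, -0.015]
contact_force: [-0.3, -0.2, -0.5]
gripper_width: -0.0
grasp_force: 0.0
```

```bash
python3 -c "
from h import *
show();print(arm.read_state()['joints'])
for p in ([-10,0,199],[60,0,199],[85,0,199]):cmd(p,105)"
```

```text
t 10.475 loom [ -3.4 -26.6 236.2] F [-0.22 -0.27 -0.48] w -0.0283234703326764
[[-0.295  0.955 -0.011]
 [ 0.955  0.295  0.038]
 [ 0.039  0.001 -0.999]]
[ 0.16407873  0.23287238 -0.18288219 -0.04287251 -1.15538315 -3.09654427]
shift [25.9  1.5 38.2] turn [ 0.    -0.039  0.038]
shift [ 5.3 68.4 37.5] turn [ 0.    -0.039  0.038]
shift [-2.1 92.3 37.2] turn [ 0.    -0.039  0.038]
```

>>> servo_tool:
  rows:
    - [[0,0,0,0,0,0,-0.18],[0,0,0,0,0,0,-0.36],[0,0,0,0,0,0,-0.54],[0,0,0,0,0,0,-0.72],[0,0,0,0,0,0,-0.9],[0,0,0,0,0,0,-1.08],[0,0,0,0,0,0,-1.26],[0,0,0,0,0,0,-1.44],[0,0,0,0,0,0,-1.62],[0,0,0,0,0,0,-1.7]]

```text
clock: 11.72
position: [530.6, -62.3, 236.2]
ee_rot: [-0.161, 0.987, 0.02, -0.0]
contact_force: [-0.1, 0.5, -0.3]
gripper_width: -0.1
grasp_force: 0.0
```

```bash
python3 -c "
from h import *
show();print(arm.read_state()['joints'])
cmd([-5,0,238],-90)"
```

```text
t 11.725 loom [ -3.5 -26.8 236.2] F [-0.17  0.44 -0.3 ] w -0.09435022053253031
[[-0.908 -0.419 -0.011]
 [-0.419  0.907  0.038]
 [-0.006  0.039 -0.999]]
[ 0.16387653  0.23266161 -0.18307993 -0.04281129 -1.15538936 -1.39324888]
shift [-9.9 25.  -0.8] turn [ 0.031  0.028 -1.139]
```

>>> servo_tool:
  rows:
    - [[0,-2,6,0,0,0,-0.17],[0,-5,13,0,0.01,0.01,-0.34],[0,-10,25,-1,0.02,0.01,-0.51],[0,-10,25,-1,0.03,0.02,-0.68],[0,-10,25,-1,0.03,0.02,-0.85],[0,-10,25,-1,0.03,0.03,-1.02],[0,-10,25,-1,0.03,0.03,-1.14],[0,-10,25,-1,0.03,0.03,-1.14]]

```text
clock: 12.72
position: [532.3, -35.3, 238.3]
ee_rot: [-0.667, 0.745, 0.0, -0.001]
contact_force: [-0.4, -0.3, 0.1]
gripper_width: -0.3
grasp_force: 0.0
```

```bash
python3 -c "
from h import *
show();print(arm.read_state()['joints'])
for p in ([5,0,200],[60,0,200],[80,0,200]):cmd(p,-90)"
```

```text
t 12.725 loom [-4.800e+00  2.000e-01  2.383e+02] F [-0.41 -0.33  0.09] w -0.25836485762653727
[[-0.003 -1.    -0.002]
 [-1.     0.003 -0.001]
 [ 0.002  0.002 -1.   ]]
[ 2.38433729e-01  2.24730891e-01 -2.04239664e-01  8.63597965e-04
 -1.14406270e+00 -3.49602064e-01]
shift [ 0.1 -9.9 38.3] turn [ 0.002 -0.002 -0.003]
shift [ -0.1 -64.9  38.2] turn [ 0.002 -0.002 -0.003]
shift [ -0.1 -84.9  38.1] turn [ 0.002 -0.002 -0.003]
```

>>> servo_tool:
  rows:
    - [[0,0,0,20,0,0,0],[0,0,-5,38,0,0,0],[0,0,-12,38,0,0,0],[0,0,-20,38,0,0,0],[0,0,-28,38,0,0,0],[0,0,-36,38,0,0,0],[0,0,-44,38,0,0,0],[0,0,-52,38,0,0,0],[0,0,-60,38,0,0,0],[0,0,-68,38,0,0,0]]

```text
clock: 13.98
position: [600.5, -42.3, 199.9]
ee_rot: [-0.668, 0.744, 0.0, -0.001]
contact_force: [-0.5, -0.2, 0.3]
gripper_width: -0.3
grasp_force: 0.0
```

>>> servo_tool:
  rows:
    - [[0,0,-4,0,0,0,0],[0,0,-8,0,0,0,0],[0,0,-10,0,0,0,0]]

```text
clock: 14.35
position: [610.2, -43.3, 200.5]
ee_rot: [-0.668, 0.744, -0.0, -0.001]
contact_force: [-0.0, 0.3, 1.1]
gripper_width: 0.3
grasp_force: 0.3
```

```bash
python3 -c "
from h import *
show();red()"
```

```text
t 14.35 loom [ 73.5   0.6 200.5] F [-0.04  0.26  1.11] w 0.28651799785901655
[[-0.    -1.    -0.001]
 [-1.     0.    -0.002]
 [ 0.002  0.001 -1.   ]]
31 389.1290322580645 243.3548387096774
```

Thrown back at about 1.1 with no contact force on the finger. I'll retreat slowly and check again.

>>> servo_tool:
  rows:
    - [[0,0,4,0,0,0,0],[0,0,10,0,0,0,0],[0,0,20,0,0,0,0],[0,0,30,0,0,0,0]]

```text
clock: 14.9
position: [578.8, -40.0, 200.2]
ee_rot: [-0.668, 0.744, 0.0, -0.001]
contact_force: [-0.5, 0.5, -0.1]
gripper_width: 0.0
grasp_force: 0.0
```

```bash
python3 -c "
from h import *
show();red()
cmd([-62,-50,240],-90);cmd([-62,-50,175],-90)"
```

```text
t 14.9 loom [ 42.    0.5 200.2] F [-0.53  0.49 -0.09] w 0.026558403568277367
[[-0.    -1.    -0.002]
 [-1.     0.    -0.002]
 [ 0.002  0.002 -1.   ]]
28 391.75 230.32142857142856
shift [ 50.6 103.  -39.2] turn [ 0.003 -0.001 -0.   ]
shift [ 50.5 102.8  25.8] turn [ 0.003 -0.001 -0.   ]
```

```bash
python3 - <<'E'
from h import *
for k in range(3): red()
show()
a=arm.get_image("scene")[150:270,320:440,::-1];b=arm.get_image("top")[190:310,230:350,::-1]
cv2.imwrite("pics/c5.png",np.hstack([cv2.resize(i,(400,400),interpolation=cv2.INTER_CUBIC) for i in(a,b)]))
E
```

```text
33 392.0909090909091 228.8181818181818
33 392.2121212121212 227.60606060606062
29 392.6896551724138 226.51724137931035
t 15.1 loom [ 42.8   0.6 200.5] F [ 0.35  0.06 -0.63] w 0.09135890714236211
[[-0.    -1.    -0.002]
 [-1.     0.    -0.002]
 [ 0.002  0.002 -1.   ]]
```

View pics/c5.png

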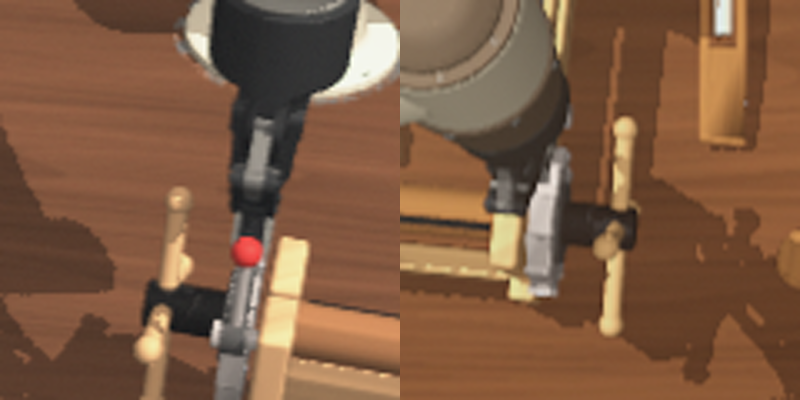

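The ball is at (246,252), partly lifted and sinking slowly, so the pawl bounced off its stop. I'll push again slowly and keep the finger in place as a catch while it settles.

>>> servo_tool:
  rows:
    - [[0,0,-4,0,0,0,0],[0,0,-9,0,0,0,0],[0,0,-14,0,0,0,0],[0,0,-18,0,0,0,0],[0,0,-22,0,0,0,0],[0,0,-25,0,0,0,0],[0,0,-28,0,0,0,0],[0,0,-30,0,0,0,0],[0,0,-32,0,0,0,0],[0,0,-32,0,0,0,0]]

```text
clock: 16.45
position: [611.8, -43.6, 200.1]
ee_rot: [-0.668, 0.744, 0.0, -0.001]
contact_force: [0.4, -0.6, 0.3]
gripper_width: -0.5
grasp_force: 0.2
```

>>> servo_tool:
  rows:
    - [[0,0,0,0,0,0,0],[0,0,0,0,0,0,0],[0,0,0,0,0,0,0],[0,0,0,0,0,0,0],[0,0,0,0,0,0,0],[0,0,0,0,0,0,0],[0,0,0,0,0,0,0],[0,0,0,0,0,0,0]]

```text
clock: 17.45
position: [611.8, -43.5, 200.2]
ee_rot: [-0.668, 0.744, 0.0, -0.001]
contact_force: [-0.0, 0.3, -0.0]
gripper_width: 0.5
grasp_force: 0.0
```

```bash
python3 -c "
from h import *
show()
for k in range(3): red()"
```

```text
t 17.45 loom [ 75.2   0.6 200.2] F [-0.04  0.26 -0.01] w 0.4685913121587783
[[-0.    -1.    -0.002]
 [-1.     0.    -0.002]
 [ 0.002  0.002 -1.   ]]
31 389.1290322580645 243.3548387096774
32 389.125 243.34375
31 389.1290322580645 243.3548387096774
```

>>> servo_tool:
  rows:
    - [[0,0,2,0,0,0,0],[0,0,5,0,0,0,0],[0,0,9,0,0,0,0]]

```text
clock: 17.98
position: [602.7, -42.5, 200.2]
ee_rot: [-0.668, 0.744, 0.0, -0.001]
contact_force: [1.5, -0.9, -1.6]
gripper_width: 0.2
grasp_force: 0.2
```

```bash
python3 -c "
from h import *
show()
for k in range(2): red()
cmd([-62,-50,235],-90);cmd([-62,-50,172],-90)"
```

```text
t 17.975 loom [ 66.    0.6 200.2] F [ 1.55 -0.75 -1.63] w 0.17176112441355545
[[-0.    -1.    -0.002]
 [-1.     0.    -0.001]
 [ 0.001  0.002 -1.   ]]
29 389.9310344827586 239.0344827586207
30 389.56666666666666 238.6
shift [ 50.6 127.7 -34.4] turn [ 0.002 -0.002 -0.   ]
shift [ 50.6 127.6  28.6] turn [ 0.002 -0.002 -0.   ]
```

The pawl follows the retreating finger, which feels a pull in +x. That fits the raised nose standing on the robot side of the finger: I've been dragging the pawl down by its nose. I'll go back to 75 mm and lift straight up.

>>> servo_tool:
  rows:
    - [[0,0,-4,0,0,0,0],[0,0,-8,0,0,0,0],[0,0,-10,0,0,0,0],[0,0,-10,0,0,0,0],[0,0,-10,0,0,0,0],[0,0,-10,-10,0,0,0],[0,0,-10,-25,0,0,0],[0,0,-10,-40,0,0,0],[0,0,-10,-45,0,0,0]]

```text
clock: 19.2
position: [613.6, -43.5, 247.4]
ee_rot: [-0.668, 0.744, -0.001, 0.0]
contact_force: [0.3, -0.4, -0.6]
gripper_width: -0.1
grasp_force: 0.0
```

```bash
python3 -c "
from h import *
show()
for k in range(2): red()
cmd([-62,-50,245],-90);cmd([-62,-50,172],-90)"
```

```text
t 19.2 loom [ 77.    0.8 247.4] F [ 0.3  -0.4  -0.65] w -0.0749447227382489
[[-0.    -1.     0.002]
 [-1.     0.    -0.001]
 [ 0.001 -0.002 -1.   ]]
32 389.125 243.46875
32 389.125 243.46875
shift [ 50.8 138.5   1.3] turn [-0.    -0.001 -0.   ]
shift [ 50.7 138.6  74.3] turn [-0.    -0.001 -0.   ]
```

The pawl stays thrown back with the finger clear. Now I go to the robot side of the handle's upper tip.

>>> servo_tool:
  rows:
    - [[0,15,45,0,0,0,0],[0,35,95,0,0,0,0],[0,51,139,0,0,0,0],[0,51,139,20,0,0,0],[0,51,139,55,0,0,0],[0,51,139,74,0,0,0],[0,51,135,74,0,0,0],[0,51,125,74,0,0,0]]

```text
clock: 20.3
position: [483.9, -80.9, 172.3]
ee_rot: [-0.668, 0.744, -0.0, -0.001]
contact_force: [0.7, 0.5, -0.1]
gripper_width: 0.4
grasp_force: 0.0
```

>>> servo_tool:
  rows:
    - [[0,0,-6,0,0,0,0],[0,0,-12,0,0,0,0],[0,0,-18,0,0,0,0],[0,0,-23,0,0,0,0],[0,0,-28,0,0,0,0],[0,0,-33,0,0,0,0],[0,0,-33,0,0,0,0]]

```text
clock: 21.18
position: [516.0, -84.6, 171.8]
ee_rot: [-0.668, 0.744, 0.0, -0.001]
contact_force: [-3.0, 0.3, 2.3]
gripper_width: 0.2
grasp_force: 1.3
```

```bash

python3 - <<'E'
from h import *
show();red()
a=arm.get_image("scene")[190:290,340:440,::-1];b=arm.get_image("top")[205:305,235:335,::-1]
cv2.imwrite("pics/c6.png",np.hstack([cv2.resize(i,(400,400),interpolation=cv2.INTER_CUBIC) for i in(a,b)]))
for g in(-.298,.0,.05,.1,.15,.2,.25):
    W=world(Q,pts(g));print(g,((proj("scene",W[1:4])-[340,190])*4+1.5).round(0).tolist(),((proj("top",W[[1,2,4]])-[235,205])*4+1.5).round(0).tolist())
E
```

```text
t 21.175 loom [-15.6 -50.6 171.8] F [-3.03 -0.02  2.29] w 0.24102278702439692
[[-0.001 -1.    -0.002]
 [-1.     0.001 -0.002]
 [ 0.002  0.002 -1.   ]]
33 389.24242424242425 243.33333333333334
-0.298 [[138.0, 84.0], [99.0, 263.0], [104.0, 327.0]] [[227.0, 237.0], [252.0, 97.0], [232.0, 330.0]]
0.0 [[131.0, 103.0], [95.0, 297.0], [111.0, 306.0]] [[231.0, 199.0], [256.0, 98.0], [228.0, 334.0]]
0.05 [[130.0, 107.0], [94.0, 302.0], [112.0, 301.0]] [[232.0, 193.0], [256.0, 99.0], [227.0, 333.0]]
0.1 [[129.0, 112.0], [94.0, 307.0], [113.0, 297.0]] [[233.0, 187.0], [257.0, 101.0], [227.0, 333.0]]
0.15 [[127.0, 116.0], [94.0, 311.0], [114.0, 292.0]] [[233.0, 181.0], [257.0, 103.0], [226.0, 331.0]]
0.2 [[126.0, 121.0], [93.0, 316.0], [115.0, 287.0]] [[234.0, 175.0], [257.0, 105.0], [226.0, 330.0]]
0.25 [[125.0, 127.0], [93.0, 319.0], [117.0, 282.0]] [[235.0, 169.0], [258.0, 107.0], [225.0, 328.0]]
```

View pics/c6.png

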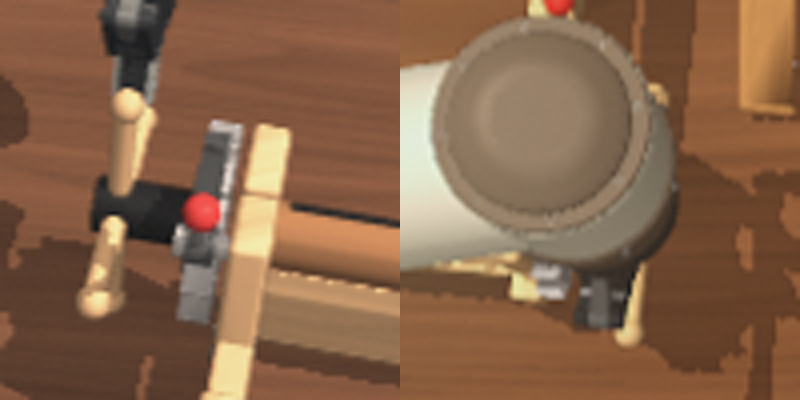

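The upper tip is at (127,104) and the rear arm tip at (98,300), which gives a lean of about +0.05 (beam about 0.30). The pawl is still thrown back. About 10 mm more to go.

>>> servo_tool:
  rows:
    - [[0,0,-4,0,0,0,0],[0,0,-8,0,0,0,0],[0,0,-10.5,0,0,0,0],[0,0,-10.5,0,0,0,0],[0,0,-10.5,0,0,0,0]]

```text
clock: 21.95
position: [526.4, -85.5, 171.2]
ee_rot: [-0.668, 0.744, 0.0, -0.001]
contact_force: [-1.8, 0.3, 0.3]
gripper_width: 0.1
grasp_force: 1.0
```

```bash

python3 - <<'E'
from h import *
show();red()
im=arm.get_image("scene")
a=im[190:290,340:440,::-1];b=arm.get_image("top")[205:305,235:335,::-1]
cv2.imwrite("pics/c7.png",np.hstack([cv2.resize(i,(400,400),interpolation=cv2.INTER_CUBIC) for i in(a,b)]))
E
```

```text
t 21.95 loom [ -5.2 -50.4 171.2] F [-1.82  0.11  0.35] w 0.09789907252987438
[[-0.    -1.    -0.001]
 [-1.     0.    -0.001]
 [ 0.001  0.001 -1.   ]]
32 389.21875 243.21875
```

View pics/c7.png

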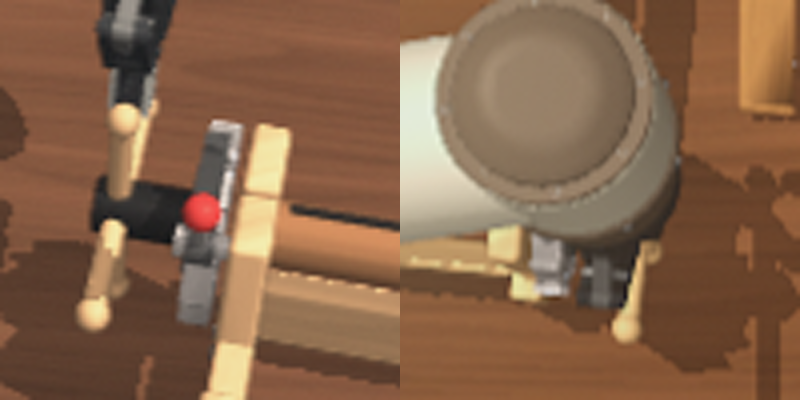

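The upper tip is at (124,118) and the rear tip at (93,314): lean about 0.21, so beam about 0.46. The pawl is still up. I'll back away, rise, go behind the ball and tip it forward.

>>> servo_tool:
  rows:
    - [[0,0,10,0,0,0,0],[0,0,25,0,0,0,0],[0,0,30,-25,0,0,0],[0,0,30,-65,0,0,0],[0,0,20,-85,0,0,0],[0,-10,-25,-85,0,0,0],[0,-30,-75,-85,0,0,0],[0,-50,-120,-85,0,0,0],[0,-50,-145,-85,0,0,0],[0,-50,-145,-85,0,0,0]]

```text
clock: 23.35
position: [676.4, -51.1, 254.8]
ee_rot: [-0.668, 0.744, 0.0, -0.002]
contact_force: [0.2, 0.3, -0.3]
gripper_width: 0.1
grasp_force: 0.0
```

```bash
python3 -c "
from h import *
show();red()
cmd([138,0,200],-90);cmd([75,0,200],-90)"
```

```text
t 23.35 loom [140.2   0.  254.8] F [ 0.16  0.27 -0.33] w 0.11035477117996713
[[-0.    -1.    -0.003]
 [-1.     0.    -0.002]
 [ 0.002  0.003 -1.   ]]
32 389.125 243.46875
shift [-0.3  1.1 55.4] turn [ 0.003 -0.002 -0.   ]
shift [-0.3 64.1 55.6] turn [ 0.003 -0.002 -0.   ]
```

>>> servo_tool:
  rows:
    - [[0,0,0,25,0,0,0],[0,0,0,54,0,0,0],[0,0,6,54,0,0,0],[0,0,14,54,0,0,0],[0,0,22,54,0,0,0],[0,0,30,54,0,0,0],[0,0,38,54,0,0,0],[0,0,46,54,0,0,0],[0,0,54,54,0,0,0],[0,0,60,54,0,0,0]]

```text
clock: 24.65
position: [624.7, -45.9, 215.3]
ee_rot: [-0.669, 0.743, -0.011, 0.009]
contact_force: [2.7, -1.5, 26.8]
gripper_width: 0.1
grasp_force: 12.3
```

>>> servo_tool:
  rows:
    - [[0,0,4,0,0,0,0],[0,0,4,0,0,0,0],[0,0,-5,0,0,0,0],[0,0,-20,0,0,0,0],[0,0,-40,-20,0,0,0],[0,0,-60,-55,0,0,0],[0,0,-60,-80,0,0,0],[0,0,-60,-100,0,0,0],[0,0,-60,-100,0,0,0]]

```text
clock: 25.78
position: [676.3, -51.3, 305.0]
ee_rot: [-0.668, 0.744, -0.001, 0.001]
contact_force: [-0.4, 0.2, 0.2]
gripper_width: -0.4
grasp_force: 0.0
```

```bash
python3 - <<'E'
from h import *
show();red();red()
cv2.imwrite("pics/s8.png",arm.get_image("scene")[:,:,::-1])
for d in(0,.05,.1,.15,.2):
    t=np.radians(-28)+d;print(d,proj("scene",world(Q,np.array([[70+60*np.sin(t),0,155+60*np.cos(t)]]))))
# same red measure at the start, lever down
i=cv2.imread("pics/scene0.png")[190:270,360:430,::-1].astype(int)
m=(i[:,:,0]>140)&(i[:,:,1]<75)&(i[:,:,2]<75);y,x=np.nonzero(m);print("start",len(x),x.mean()+360,y.mean()+190)
E
```

```text
t 25.775 loom [ 1.401e+02 -2.000e-01  3.050e+02] F [-0.46  0.17  0.15] w -0.36865681374292325
[[-0.    -1.     0.003]
 [-1.     0.    -0.   ]
 [ 0.    -0.003 -1.   ]]
30 389.1 243.73333333333335
32 389.125 243.46875
0 [[395.11004053 221.64764832]]
0.05 [[394.98889807 221.93042545]]
0.1 [[394.85437293 222.29000616]]
0.15 [[394.70669826 222.72614749]]
0.2 [[394.54614942 223.23838087]]
start 27 393.6666666666667 221.48148148148147
```

The finger rode up over the ball and the pawl is still back. I'll use what is known to work instead: lower the finger between the raised nose and the lever, then drag toward the robot.

>>> servo_tool:
  rows:
    - [[0,0,25,10,0,0,0],[0,0,64,40,0,0,0],[0,0,64,55,0,0,0],[0,0,64,75,0,0,0],[0,0,64,95,0,0,0],[0,0,64,105,0,0,0],[0,0,64,105,0,0,0]]

```text
clock: 26.8
position: [613.4, -44.6, 198.8]
ee_rot: [-0.668, 0.744, -0.001, -0.0]
contact_force: [0.9, -0.8, 0.7]
gripper_width: -0.0
grasp_force: 0.4
```

```bash
python3 -c "
from h import *
show();red()"
```

```text
t 26.8 loom [ 76.9  -0.3 198.8] F [ 0.98 -0.66  0.67] w -0.027246147921505665
[[ 0.    -1.     0.001]
 [-1.    -0.    -0.002]
 [ 0.002 -0.001 -1.   ]]
30 389.06666666666666 243.53333333333333
```

>>> servo_tool:
  rows:
    - [[0,0,5,0,0,0,0],[0,0,11,0,0,0,0],[0,0,17,0,0,0,0],[0,0,23,0,0,0,0],[0,0,29,0,0,0,0],[0,0,35,0,0,0,0],[0,0,42,0,0,0,0],[0,0,50,0,0,0,0],[0,0,58,0,0,0,0],[0,0,66,0,0,0,0]]

```text
clock: 28.1
position: [546.2, -37.4, 197.5]
ee_rot: [-0.668, 0.744, -0.0, -0.001]
contact_force: [-0.0, -0.2, 0.7]
gripper_width: 0.1
grasp_force: 0.0
```

>>> servo_tool:
  rows:
    - [[0,0,12,0,0,0,0],[0,0,25,0,0,0,0],[0,0,35,-20,0,0,0],[0,0,50,-50,0,0,0],[0,0,90,-70,0,0,0],[0,0,130,-80,0,0,0]]

```text
clock: 28.85
position: [416.4, -23.2, 278.5]
ee_rot: [-0.668, 0.744, -0.0, -0.0]
contact_force: [-0.4, 0.8, -0.2]
gripper_width: 0.3
grasp_force: 0.0
```

```bash
python3 - <<'E'
from h import *
show();red();red()
im=arm.get_image("scene")[:,:,::-1];o=cv2.imread("pics/scene0.png")
# handle tip search: correlate a start-image tip patch
g=lambda a:a[190:290,340:440]
for nm,(x,y) in {"up":(374,210),"rear":(364,255)}.items():
    p=o[y-4:y+5,x-4:x+5];r=cv2.matchTemplate(im[195:285,350:390].copy(),p,cv2.TM_CCOEFF_NORMED);_,v,_,l=cv2.minMaxLoc(r);print(nm,v,(l[0]+354-340)*4+2,(l[1]+199-190)*4+2)
E
```

```text
t 28.85 loom [-121.3   -0.3  278.5] F [-0.45  0.74 -0.19] w 0.2978084791132809
[[-0.001 -1.     0.   ]
 [-1.     0.001 -0.001]
 [ 0.001 -0.    -1.   ]]
27 393.6666666666667 221.48148148148147
26 393.6923076923077 221.65384615384616
up 0.8284429907798767 94 314
rear 0.9500939249992371 90 318
```

>>> servo_tool:
  rows:
    - [[0,0,0,0,0,0,0],[0,0,0,0,0,0,0],[0,0,0,0,0,0,0],[0,0,0,0,0,0,0],[0,0,0,0,0,0,0],[0,0,0,0,0,0,0]]

```text
clock: 29.75
position: [417.5, -23.3, 277.5]
ee_rot: [-0.668, 0.744, 0.0, -0.001]
contact_force: [-0.2, 0.2, 0.7]
gripper_width: 0.2
grasp_force: 0.0
```

```bash
python3 - <<'E'
from h import *
red()
w=lambda i:(lambda s:(s.sum(),(s*np.arange(s.shape[1])).sum()/s.sum(),(s*np.arange(s.shape[0])[:,None]).sum()/s.sum()))(np.clip(i[212:232,384:406,0].astype(float)-i[212:232,384:406,1:].max(2)-90,0,None))
print(w(cv2.imread("pics/scene0.png")[:,:,::-1]),w(arm.get_image("scene")))
t=lambda i:(lambda s:(s.sum(),(s*np.arange(s.shape[1])).sum()/s.sum(),(s*np.arange(s.shape[0])[:,None]).sum()/s.sum()))(np.clip(i[220:245,260:282,0].astype(float)-i[220:245,260:282,1:].max(2)-90,0,None))
print(t(cv2.imread("pics/top0.png")[:,:,::-1]),t(arm.get_image("top")))
E
```

```text
27 393.8888888888889 221.59259259259258
(np.float64(3221.0), np.float64(11.22135982614095), np.float64(8.266376901583358)) (np.float64(3220.0), np.float64(11.224534161490682), np.float64(8.266459627329192))
(np.float64(2703.0), np.float64(10.487976322604514), np.float64(11.473917869034405)) (np.float64(2664.0), np.float64(10.48460960960961), np.float64(11.467342342342342))
```

The ball's image is the same as at the start to within a hundredth of a pixel in both cameras, so the pawl is fully seated. The handle's rear tip still shows one notch back.

```bash
python3 -c "
from bench import arm
print(arm.job_done())"
```

```text
the job is handed in; nothing more can be done
None
```

I handed the job in at about 30 s: by the camera images the beam is one notch back (about 0.46 rad), the pawl is seated in the next notch, the arm is clear and no tools were touched, though the verdict itself was not shown.

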